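Build up the sharpening spindle: drive plate, stone, clamp cap

TASK

Build up the sharpening station in order: lower the aluminium drive plate over the post and, pressing it lightly, turn it until the two sprung brass balls in the flange snap up into its windows, so that it lies flat on the flange when let go; then lower the terracotta-coloured stone onto the plate, and then the brass clamp cap onto the stone. Each part must sit flat and fully home and be let go before the next is placed; put them on gently (never more than about 60 N, no dropping), and do not disturb the mallet, wooden block and tin dish around.

Things in the scene. Friction and masses are not known exactly. Their poses are not given: they have to be found in the camera images.
- stand: green sharpening station fixed to the bench: base 130 x 130 mm, 15 mm high; on it a dark steel flange, 60 mm across, top 22 mm above the bench, and an upright steel post 16 mm thick, round-ended, tip 50 mm above the flange. Flange and post turn together, stiffly (1.6 N m), and start at any angle. Origin: centre of the underside, z up.
- seat (a point): post axis at the flange top; the plate underside centre goes here. z up. Two brass sprung balls, 10 mm across, stand 5 mm out of the flange, 22 mm either side of the axis, on a line of unmeasured angle; each pushes 2.5 N (4 N when pressed flush). Under the plate's solid web they hold it up; under windows they spring up and the push vanishes (from about 0.2 rad off; flat within 0.14 rad).
- plate: aluminium disc 66 mm across, 18 mm thick, bore 18.4 mm, with four equal windows right through it at 90 degrees, centred 22 mm from the axis on its own +x, +y, -x and -y, each 13 mm radially by 16 mm. About 0.22 kg. Grip it across the rim. Origin: centre of its underside, z up along its axis.
- stone: terracotta-coloured abrasive disc, 66 mm across and 18 mm thick, 18.4 mm bore, with a thin dark steel band round its foot. About 0.2 kg. Origin: centre of its underside, z up along its axis.
- cap: brass clamp cap, 36 mm high: a foot flange 50 mm across and 8 mm thick, above it a fluted knob 36 mm across (grip this from 10 mm upwards), with a blind bore 18.4 mm wide and 16 mm deep from below. About 0.25 kg. Origin: centre of its underside, z up along its axis.
- mallet: beech mallet lying on the bench, 116 x 276 x 66 mm, a bystander; origin under its middle.
- packing_block: brown wooden block, 66 x 123 x 45 mm, a bystander; origin under its middle.
- dish: pale round pressed tin dish, 109 mm across, 36 mm high, a bystander; origin under its middle.
Mind the look-alikes: they are no part of the job. What is meant by the plate is not red, and is the smaller of those in its own colour.

How it is judged:
By the outcome, as a careful person would: the job done as asked, in the order asked, and still so for the second after the job is handed in, with the robot touching nothing.
It also fails if it takes over 72 s, if anything falls off the work surface, if the arm or the gripper's body presses on something with over 40 N, if the wrist force passes 120 N, or if a joint passes its speed limit or range.

ROBOT

A 7-joint arm with a two-finger parallel gripper is mounted at the origin on a cart in front of the work surface, level with it; the furniture and walls round the work are solid. World frame = base frame: x ahead of the robot, y to its left, z up, the work surface at z = 0. Lengths are in mm, angles in rad, forces in N, time in s.
With the tool pointing down it reaches from about 400 to 875 mm from the base axis. Payload 4.4 kg.
Tool frame: the origin (TCP) lies at the very end of the fingers, on their centre line; the grasp point (between the pads) lies ctrl.grip_point_offset behind it (ctrl.grip_point_offset is the distance from the TCP to the grasp point, in mm); z points along the fingers, y is the line along which they close (so a half turn about z gives the same grasp; the last joint's range is limited). The gripper opens to 85 mm and grips with 20 to 120 N. Pads are 22 mm wide; open, the fingers measure 114 mm over their backs; the gripper's body (76 mm by 85 mm) begins 54 mm behind the grasp point. The pads swing forward as they close: fully open they stand 13 mm farther back than shut.
Start: joints at [1.235, 0.628, 0.038, 1.517, -0.027, 0.996, -0.02], TCP at [173.278, -626.492, 231.313] pointing down, gripper open.
Joint ranges: [-3.06, 3.06], [-0.37, 2.12], [-1.25, 1.32], [0.18, 2.47], [-1.1, 4.24], [0.23, 1.98], [-2.94, 2.94]. Speed limits (rad/s): [2.57, 2.57, 3.14, 3.14, 3.14, 3.14, 3.14].

INTERFACE

Orientations are given as [roll, pitch, yaw] about the fixed x, y, z axes, in that order (R = Rz(yaw) Ry(pitch) Rx(roll)).
In Python, from cell import read_state, cams, ctrl, models gives the robot as it stands. The module is installed in compiled form; this text tells all that it offers.
- The arm moves only by the shell command python3 -m creep FILE, which reads ROWS from the file FILE. ROWS is a JSON object with one list for each field, all of the same length, 1 to 12, a row being the entries at one place: x, y, z (the shift in shares of the most that a row can go, 1 being 50 mm), rx, ry, rz (a rotation vector in a scale on which 1.0 is pi/2 rad), aperture (the finger opening in mm); each row shifts and turns the commanded pose from where the row before left it, along the tool's axes as they then stand; what a row does not reach is not made up. A row lasts 1/10 s, in which the tool goes at most 50 mm and 0.15 rad, less where a joint would pass 70% of its speed; a pose out of reach is approached as far as the arm can. The fingers move at their own pace and stop on an object; the grip force is fixed at half the most. Time passes only in rows, so rows that do not move let the fingers close. It prints the time, the measured TCP pose, the force, the opening and the grip force at its end. Shift and turn numbers lie between -1 and 1, and a call with a number outside is refused. Input that does not fit is refused with a message, and nothing moves.
- read_state(): the state, without advancing time (a new reading comes with each control period).
- cams.get_image(name): name is "scene" or "top"; returns (picture, depth): 384x512x3 uint8, blue, green, red; 384x512 float32, mm along the optical axis (not along the pixel's ray), 0 where there is no reading.
- cams.calibration(name): a dict with "fx", "fy", "cx", "cy" (pixels), "k1" (the pictures are not rectified: a ray, as slopes to the right and down, at radius r is drawn at 1 + k1 r^2 times it, then the intrinsics apply), "rvec" (rotation vector, rad) and "tvec" (3), from world to camera coordinates, as OpenCV has them. Camera axes: x right, y down, z forward; pixel columns grow to the right and rows downward; lengths in mm; the calibration is good to about 2 mm. A picture is of the moment at which its call begins. calibration takes no time and is no camera call.
- ctrl.finish_job(): hands the job in; it is judged then, once.
Trained networks look in the newest picture that a camera, given by its name, has taken for a name from the list of things; names that differ only in an ending like _2 or _b are one class to them, and where a whole thing is asked for, a point or a joint stands for the part that bears it (a point fixed in the world has none). Each returns a list of dicts, best first, with "confidence" (0 to 1); they miss things now and then, are a little off and sometimes report something else, mostly with a low value. They report only what shows in the picture. A call takes as long as a camera call. They do not tell look-alikes from the thing itself.
- models.search_frame(thing, camera): "extent" ([left, top, right, bottom] in pixels, round what is visible of it).
- models.mark_of(thing, camera): "position" ([column, row] in pixels: a listed point, or the origin of a listed thing).
The state is a dict: "clock": time; "qpos": joint angles; "qd": joint speeds; "tau": joint torques, N m; "eef_pos": TCP position; "tool_rot": TCP orientation; "force": force on the tool from outside, world axes, zero at the start; "torque": the same for the moment, N m; "width": finger opening in mm; "gripper_force": force on a finger pad.
Only numpy, scipy, OpenCV 4.12 (cv2) and the standard library are available. Lean on these libraries where they do the work, as an engineer would, in place of code of your own. Each camera call takes 0.05 s, during which the arm holds its last target. There are 200 camera calls.

## Working session

There is one attempt and no reset: what is moved stays moved. The work goes in short steps, Python scripts to look and compute and a shell command to move; the robot and the scene stay as the last step left them, time stands still between calls to the robot, and variables do not carry over. Pictures are saved under pics/ and viewed, at most 10 in all, crops included, and the job is handed in when it is done.

```bash
mkdir -p pics; ls; cat > h.py <<'E'
import numpy as np, cv2
from cell import read_state, cams, ctrl, models
def cal(n):
    c=cams.calibration(n); R=cv2.Rodrigues(np.array(c["rvec"],float))[0]; t=np.array(c["tvec"],float).ravel()
    K=np.array([[c["fx"],0,c["cx"]],[0,c["fy"],c["cy"]],[0,0,1.]]); return c,R,t,K
def ray(n,u,v):
    # slopes; distortion: drawn at (1+k1 r^2)
    c,R,t,K=cal(n); p=cv2.undistortPoints(np.array([[[u,v]]],float),K,np.array([c["k1"],0,0,0.]))[0,0]
    return np.array([p[0],p[1],1.]),R,t
def atz(n,u,v,z):
    d,R,t=ray(n,u,v); o=-R.T@t; w=R.T@d; return o+w*(z-o[2])/w[2]
def atd(n,u,v,dep):
    d,R,t=ray(n,u,v); return R.T@(d*dep-t)
def proj(n,P):
    c,R,t,K=cal(n); return cv2.projectPoints(np.array(P,float).reshape(-1,1,3),np.array(c["rvec"],float),t,K,np.array([c["k1"],0,0,0.]))[0].reshape(-1,2)
def cloud(n,D):
    c,R,t,K=cal(n); h,w=D.shape; uv=np.stack(np.meshgrid(np.arange(w),np.arange(h)),-1).reshape(-1,1,2).astype(float)
    p=cv2.undistortPoints(uv,K,np.array([c["k1"],0,0,0.]))[:,0]
    P=(np.c_[p,np.ones(len(p))]*D.reshape(-1,1)-t)@R; P[D.reshape(-1)==0]=np.nan; return P.reshape(h,w,3)
E
cat > look.py <<'E'
from h import *
for n in("top","scene"):
    I,D=cams.get_image(n); cv2.imwrite(f"pics/{n}0.png",I); np.save(f"pics/{n}0.npy",D)
    for th in("stand","seat","plate","stone","cap","mallet","packing_block","dish"):
        for r in models.mark_of(th,n)[:5]:
            u,v=r["position"]; iu,iv=int(np.clip(u,0,511)),int(np.clip(v,0,383)); print(n,th,round(r["confidence"],2),np.round([u,v]),np.round(atd(n,u,v,D[iv,iu])) )
s=read_state(); print(s); print(ctrl.grip_point_offset)
for n in("top","scene"):
    c,R,t,K=cal(n); print(n,c,-R.T@t)
E
python3 look.py
```

```text
pics
top stand 0.72 [321. 184.] [496.  -6.  22.]
top seat 0.95 [321. 183.] [499.  -6.  27.]
top plate 0.97 [102. 194.] [469. 671.   2.]
top plate 0.81 [280. 142.] [634. 117.  -5.]
top plate 0.52 [259. 175.] [528. 185.  -5.]
top stone 0.8 [234. 140.] [639. 261.   5.]
top cap 0.73 [214. 192.] [471. 323.  35.]
top mallet 0.73 [162. 140.] [630. 480.  44.]
top packing_block 0.59 [398. 190.] [ 473. -238.   46.]
top dish 0.84 [159. 236.] [340. 494.  -0.]
scene stand 0.61 [302. 172.] [477.  10.  21.]
scene seat 0.56 [299. 163.] [504.   3.  44.]
scene plate 0.59 [257. 167.] [620. 135.  14.]
scene plate 0.58 [146. 244.] [447. 673.  21.]
scene stone 0.74 [230. 176.] [625. 259.  16.]
scene cap 0.73 [213. 247.] [333. 489.  -2.]
scene cap 0.46 [232. 204.] [472. 338.   9.]
scene mallet 0.97 [175. 197.] [643. 494.  -2.]
scene mallet 0.71 [300. 165.] [504.  -3.  34.]
scene packing_block 0.8 [348. 152.] [ 457. -224.   43.]
scene dish 0.74 [210. 247.] [333. 500.   3.]
{'clock': 0.9, 'qpos': array([ 1.23517671,  0.62836355,  0.03848434,  1.51737324, -0.02696702,
        0.99632235, -0.02003349]), 'qd': 
[... 465 characters left out ...]
174, -0.02803297, -0.00879583]), 'gripper_force': 0.0, 'width': 85.61150938289579}
18.700000000000003
top {'fx': 478.76410552930105, 'fy': 478.76410552930105, 'cx': 256.43961594237334, 'cy': 182.95088530090825, 'k1': -0.038995709662122735, 'rvec': array([ 2.16597815, -2.17241133,  0.14427443]), 'tvec': array([ 194.05005318,  498.5379764 , 1438.56740533])} [ 329.04434343  217.05720942 1483.33667946]
scene {'fx': 348.12350835503116, 'fy': 348.12350835503116, 'cx': 256.1617037536835, 'cy': 188.4516421538286, 'k1': -0.06973443536987756, 'rvec': array([ 1.17989087, -2.18911276,  1.05225788]), 'tvec': array([ 451.19639086,  187.53035908, 1106.01494553])} [-402.35029797  773.23811657  837.99279903]
```

```bash
python3 - <<'E'
from h import *
I=cv2.imread("pics/top0.png"); c=I[100:270,60:430]; cv2.imwrite("pics/v1.png",cv2.resize(c,None,fx=2.16,fy=2.16,interpolation=cv2.INTER_CUBIC))
I=cv2.imread("pics/scene0.png"); c=I[110:310,100:380]; cv2.imwrite("pics/v2.png",cv2.resize(c,None,fx=2.8,fy=2.8,interpolation=cv2.INTER_CUBIC))
E
```

```text
(no output)
```

View pics/v1.png

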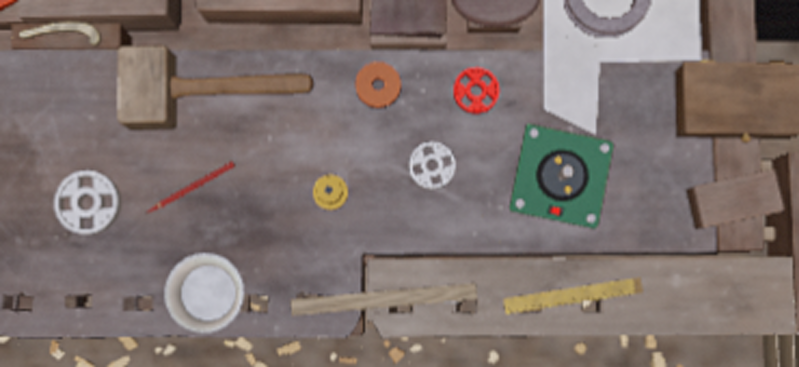

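View pics/v2.png

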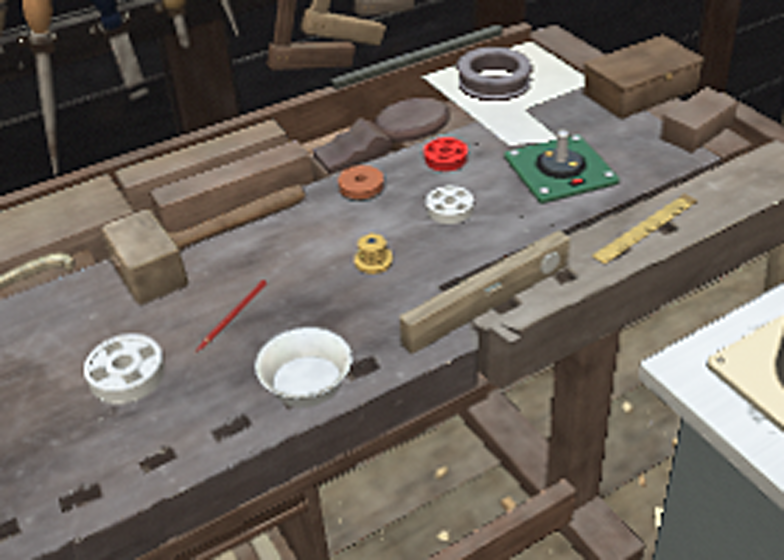

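```bash
cat > meas.py <<'E'
from h import *
from scipy.optimize import least_squares
import sys
def cyl(c,parts): # parts: (dia,z0,z1)
    a=np.linspace(0,2*np.pi,60,endpoint=False); P=[]
    for d,z0,z1 in parts:
        for z in(z0,z1): P.append(np.c_[c[0]+d/2*np.cos(a),c[1]+d/2*np.sin(a),0*a+z])
    return np.vstack(P)
def sq(c,th,s,z0,z1):
    k=np.array([[1,1],[1,-1],[-1,-1],[-1,1]])*s/2; R=np.array([[np.cos(th),-np.sin(th)],[np.sin(th),np.cos(th)]]); k=k@R.T+c
    return np.vstack([np.c_[k,[z]*4] for z in(z0,z1)])
def hullc(p):
    h=cv2.convexHull(p.astype(np.float32)); m=cv2.moments(h); return np.array([m["m10"]/m["m00"],m["m01"]/m["m00"]]),m["m00"],h
def blob(M,uv,r=30):
    M=M.astype(np.uint8).copy(); Z=np.zeros_like(M); u,v=map(int,uv); Z[max(0,v-r):v+r,max(0,u-r):u+r]=1
    n,L,S,C=cv2.connectedComponentsWithStats(M*Z); k=1+np.argmax(S[1:,4]); ys,xs=np.nonzero(L==k)
    q=np.vstack([np.c_[xs+a,ys+b] for a in(-.5,.5) for b in(-.5,.5)]); return q
def fit(n,M,uv,c0,parts,z=0,r=30):
    q=blob(M,uv,r); cm,A,h=hullc(q)
    f=lambda c:hullc(proj(n,cyl(c,parts)))[0]-cm
    s=least_squares(f,c0); return s.x,A/hullc(proj(n,cyl(s.x,parts)))[1]
E
cat > m1.py <<'E'
from meas import *
for n in("top","scene"):
    I=cv2.imread(f"pics/{n}0.png"); H=cv2.cvtColor(I,cv2.COLOR_BGR2HSV).astype(int); h,s,v=H[...,0],H[...,1],H[...,2]
    for nm,M,c0,parts in(("plate",(v>150)&(s<60),(528,185),[(66,0,18)]),("stone",(h<14)&(s>95)&(v>80),(639,261),[(66,0,18)]),
       ("cap",(h>15)&(h<32)&(s>110)&(v>100),(471,325),[(50,0,8),(36,8,36)])):
        uv=proj(n,[[*c0,9]])[0]; print(n,nm,uv.round(),*fit(n,M,uv,c0,parts,r=20))
    G=(h>60)&(h<92)&(s>90); uv=proj(n,[[496,-6,9]])[0]; q=blob(G,uv,45); cm,A,hh=hullc(q)
    # stand: match centroid for angle via corner fitting
    m=cv2.moments(hh); mu=np.array([m["nu20"],m["nu11"],m["nu02"]])
    best=None
    for th in np.arange(-45,45,1.)*np.pi/180:
        s_=least_squares(lambda c:hullc(proj(n,sq(c,th,130,0,15)))[0]-cm,(496,-6)); 
        ph=hullc(proj(n,sq(s_.x,th,130,0,15)))
        a=np.zeros(I.shape[:2],np.uint8); b=a.copy(); cv2.fillConvexPoly(a,(hh*16).astype(int),1,shift=4); cv2.fillConvexPoly(b,(ph[2]*16).astype(int),1,shift=4)
        e=(a!=b).sum()
        if best is None or e<best[0]: best=(e,th*180/np.pi,s_.x,A/ph[1])
    print(n,"stand",best)
c0=(497,-4)
# rectified patches from top
I=cv2.imread("pics/top0.png")
def rect(n,I,c,z,half=45,sc=5):
    g=np.arange(-half,half,1/sc); X,Y=np.meshgrid(g,g); P=np.c_[(c[0]-Y.ravel()*1),(c[1]-X.ravel()),0*X.ravel()+z]  # up=+x, left=+y
    p=proj(n,P).astype(np.float32).reshape(*X.shape,2); return cv2.remap(I,p[...,0],p[...,1],cv2.INTER_CUBIC)
S=cv2.imread("pics/scene0.png")
a=rect("top",I,(528,185),18); b=rect("top",I,c0,22)
a2=rect("scene",S,(528,185),18); b2=rect("scene",S,c0,22)
cv2.imwrite("pics/v3.png",cv2.resize(np.vstack([np.hstack([a,b]),np.hstack([a2,b2])]),(600,600)))
E
python3 m1.py
```

```text
top plate [259. 174.] [523.01954223 182.11925842] 1.0848501733826725
top stone [234. 139.] [640.07609607 259.82965013] 1.0105201945991567
top cap [214. 193.] [484.5328687  328.57212283] 1.0460387624221519
top stand (np.int64(91), np.float64(-10.999999999999998), array([506.65803489,  -6.        ]), 0.9568319044996418)
scene plate [259. 182.] [524.18286745 180.38343336] 1.0700659238122459
scene stone [228. 175.] [644.45951861 257.73163874] 0.9828235957761814
scene cap [235. 203.] [483.70077126 327.53928364] 0.945292041696799
scene stand (np.int64(77), np.float64(-14.999999999999998), array([503.75056702,  -6.        ]), 0.8929240643909898)
```

View pics/v3.png

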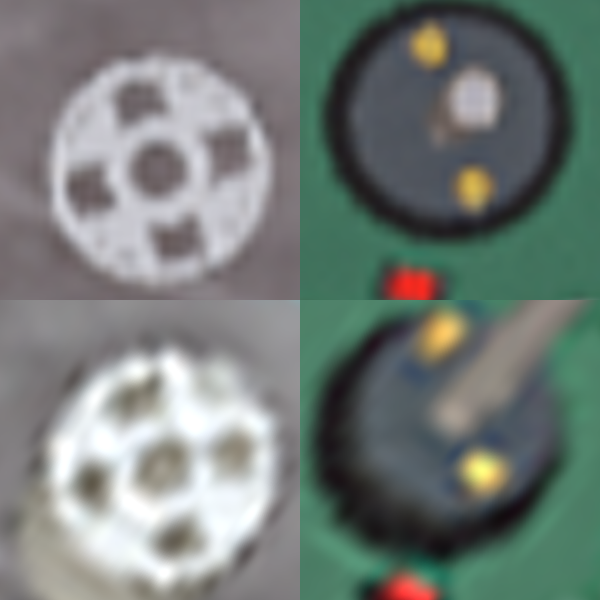

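Careful with the scale: shifts go in shares of 50 mm and turns go in shares of pi/2 rad. That gives: 39.3 mm is 0.786, -26.7 mm is -0.534.

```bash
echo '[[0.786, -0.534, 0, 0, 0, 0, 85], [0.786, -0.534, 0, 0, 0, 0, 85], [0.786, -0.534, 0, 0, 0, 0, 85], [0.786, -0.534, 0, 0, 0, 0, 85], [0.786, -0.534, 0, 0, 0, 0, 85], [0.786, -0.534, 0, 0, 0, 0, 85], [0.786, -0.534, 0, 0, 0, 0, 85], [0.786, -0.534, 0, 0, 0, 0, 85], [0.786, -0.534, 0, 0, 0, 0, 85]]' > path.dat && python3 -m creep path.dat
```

```text
refused: ROWS must be an object with one list for each field. Nothing was moved.
```

I used the wrong layout. The manual says an object with one list for each field; once more.

```bash
echo '{"x":[0.786, 0.786, 0.786, 0.786, 0.786, 0.786, 0.786, 0.786, 0.786], "y":[-0.534, -0.534, -0.534, -0.534, -0.534, -0.534, -0.534, -0.534, -0.534], "z":[0, 0, 0, 0, 0, 0, 0, 0, 0], "rx":[0, 0, 0, 0, 0, 0, 0, 0, 0], "ry":[0, 0, 0, 0, 0, 0, 0, 0, 0], "rz":[0, 0, 0, 0, 0, 0, 0, 0, 0], "aperture":[85, 85, 85, 85, 85, 85, 85, 85, 85]}' > path.dat && python3 -m creep path.dat
echo '{"x":[0.362, 0.362, 0.362, 0.362, 0.362, 0.362, 0.362, 0.362, 0.362, 0.362, 0.362], "y":[-0.81, -0.81, -0.81, -0.81, -0.81, -0.81, -0.81, -0.81, -0.81, -0.81, -0.81], "z":[0.2, 0.2, 0.2, 0.2, 0.2, 0.2, 0.2, 0.2, 0.2, 0.2, 0.2], "rx":[0, 0, 0, 0, 0, 0, 0, 0, 0, 0, 0], "ry":[0, 0, 0, 0, 0, 0, 0, 0, 0, 0, 0], "rz":[0, 0, 0, 0, 0, 0, 0, 0, 0, 0, 0], "aperture":[85, 85, 85, 85, 85, 85, 85, 85, 85, 85, 85]}' > path.dat && python3 -m creep path.dat
sed -i 's/s=least_squares(f,c0)/s=least_squares(f,c0,diff_step=.01)/; ' meas.py; sed -i 's/(496,-6))/(496,-16),diff_step=.05)/' m1.py; python3 m1.py
python3 -c "
from h import *
s=read_state();print(s['clock'],s['eef_pos'],s['tool_rot'],s['qpos'].round(2),s['force'])"
```

```text
clock: 1.8
eef_pos: [451.3, -299.1, 231.6]
tool_rot: [3.141, -0.001, 0.27]
force: [0.7, -0.6, -0.5]
width: 85.0
gripper_force: 0.0
clock: 2.9
eef_pos: [523.6, 183.8, 121.1]
tool_rot: [3.142, -0.001, 0.27]
force: [0.3, 0.4, 0.7]
width: 85.0
gripper_force: 0.0
top plate [259. 174.] [523.01995763 182.11800435] 1.0848499751474434
top stone [234. 139.] [640.07609693 259.8296484 ] 1.0105202227039438
top cap [214. 193.] [484.53286586 328.57212473] 1.0460387727338885
top stand (np.int64(77), np.float64(-12.0), array([506.60077626,  -3.52328591]), 0.9569334013424255)
scene plate [259. 182.] [526.29584453 179.25114349] 1.073744664087946
scene stone [228. 175.] [644.45950945 257.73163969] 0.9828238311285807
scene cap [235. 203.] [483.70077194 327.53928381] 0.945292041696799
2.9 [523.62648562 183.75160087 121.08487901] [ 3.14150483e+00 -6.53853762e-04  2.69787924e-01] [-0.41  0.64  0.04  1.89 -0.04  0.61 -1.65] [0.28693245 0.36644943 0.69825873]Traceback (most recent call last):
  File "m1.py", line 12, in <module>
    s_=least_squares(lambda c:hullc(proj(n,sq(c,th,130,0,15)))[0]-cm,(496,-16),di
[... 931 characters left out ...]
~~~~~~~^^^
    return self.f(x, *self.args, **self.kwargs)
           ~~~~~~^^^^^^^^^^^^^^^^^^^^^^^^^^^^^^
  File "m1.py", line 12, in <lambda>
    s_=least_squares(lambda c:hullc(proj(n,sq(c,th,130,0,15)))[0]-cm,(496,-16),diff_step=.05);
                                    ~~~~^^^^^^^^^^^^^^^^^^^^^
  File "h.py", line 15, in proj
    c,R,t,K=cal(n); return cv2.projectPoints(np.array(P,float).reshape(-1,1,3),np.array(c["rvec"],float),t,K,np.array([c["k1"],0,0,0.]))[0].reshape(-1,2)
            ~~~^^^
  File "h.py", line 4, in cal
    c=cams.calibration(n); R=cv2.Rodrigues(np.array(c["rvec"],float))[0]; t=np.array(c["tvec"],float).ravel()
ValueError: time passes only in moves, steps and waits
```

In the tool's units: 35 mm is 0.7, 1.5 mm is 0.03.

```bash
python3 - <<'E'
s=open('h.py').read()
s=s.replace('c=cams.calibration(n); R=','c=C[n]; R=').replace('def cal(n)','C={n:cams.calibration(n) for n in("top","scene")}\ndef cal(n)'); open('h.py','w').write(s)
E
echo '{"x":[-0.016, 0, 0, 0, 0, 0], "y":[0.03, 0, 0, 0, 0, 0], "z":[0.6, 0.7, 0.6, 0.36, 0.2, 0], "rx":[0, 0, 0, 0, 0, 0], "ry":[0, 0, 0, 0, 0, 0], "rz":[0, 0, 0, 0, 0, 0], "aperture":[85, 85, 85, 85, 85, 85]}' > path.dat && python3 -m creep path.dat
echo '{"x":[0, 0, 0, 0, 0, 0], "y":[0, 0, 0, 0, 0, 0], "z":[0, 0, 0, 0, 0, 0], "rx":[0, 0, 0, 0, 0, 0], "ry":[0, 0, 0, 0, 0, 0], "rz":[0, 0, 0, 0, 0, 0], "aperture":[60, 60, 60, 60, 60, 60]}' > path.dat && python3 -m creep path.dat
```

```text
clock: 3.5
eef_pos: [522.4, 180.0, -2.7]
tool_rot: [3.141, 0.002, 0.27]
force: [0.5, -0.1, -0.5]
width: 85.0
gripper_force: 0.0
clock: 4.1
eef_pos: [523.8, 180.7, 0.2]
tool_rot: [-3.141, -0.003, 0.27]
force: [-0.4, -0.3, 6.3]
width: 63.2
gripper_force: 66.0
```

In the tool's units: -40 mm is -0.8, -30 mm is -0.6.

```bash
echo '{"x":[0, 0, 0, 0, 0], "y":[0, 0, 0, 0, 0], "z":[-0.2, -0.6, -0.8, -0.8, 0], "rx":[0, 0, 0, 0, 0], "ry":[0, 0, 0, 0, 0], "rz":[0, 0, 0, 0, 0], "aperture":[60, 60, 60, 60, 60]}' > path.dat && python3 -m creep path.dat
python3 - <<'E'
from h import *
s=read_state();print(s['clock'],s['eef_pos'],s['tool_rot'],s['force'],s['torque'],s['width'])
I,D=cams.get_image("scene"); cv2.imwrite("pics/scene1.png",I)
J,D2=cams.get_image("top"); cv2.imwrite("pics/top1.png",J)
p=proj("scene",[s['eef_pos']])[0].astype(int);q=proj("top",[s['eef_pos']])[0].astype(int);print(p,q)
f=lambda I,p:cv2.resize(I[p[1]-40:p[1]+40,p[0]-50:p[0]+50],None,fx=4,fy=4,interpolation=cv2.INTER_CUBIC)
cv2.imwrite("pics/v4.png",np.hstack([f(I,p),f(J,q)]))
E
```

```text
clock: 4.6
eef_pos: [526.8, 181.4, 124.4]
tool_rot: [-3.141, -0.012, 0.269]
force: [2.0, 0.1, -2.4]
width: 63.5
gripper_force: 67.1
4.6 [526.83682852 181.3599679  124.38685493] [-3.14062016 -0.01150839  0.26943464] [ 1.96272977  0.08689166 -2.36905378] [ 0.04950389 -0.14242351 -0.01109105] 63.488576285500464
[259 157] [260 169]
```

View pics/v4.png

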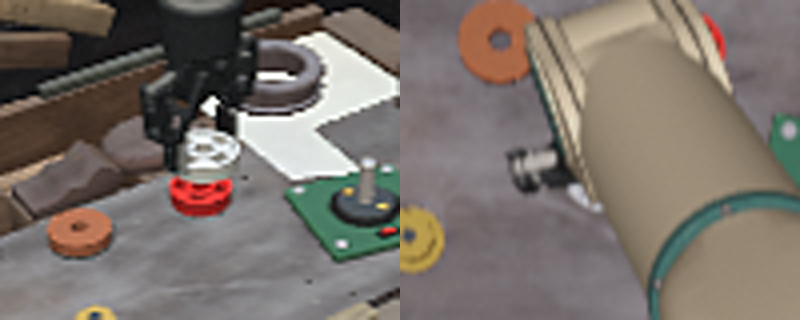

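In the tool's units: 35 mm is 0.7, -13.1 mm is -0.262, -0.025 rad / 1.5708 = -0.0159.

```bash
echo '{"x":[-0.262, -0.262, -0.262, -0.262, -0.262, 0, 0, 0, 0], "y":[0.7, 0.7, 0.7, 0.7, 0.7, 0, 0, 0, 0], "z":[0, 0, 0, 0, 0, 0.2, 0.2, 0, 0], "rx":[0, 0, 0, 0, 0, 0, 0, 0, 0], "ry":[0, 0, 0, 0, 0, 0, 0, 0, 0], "rz":[-0.0159, 0, 0, 0, 0, 0, 0, 0, 0], "aperture":[60, 60, 60, 60, 60, 60, 60, 60, 60]}' > path.dat && python3 -m creep path.dat
cat > held.py <<'E'
from h import *
import sys
s=read_state();print(s['clock'],s['eef_pos'].round(1),s['tool_rot'].round(4),s['force'].round(1),s['torque'].round(2),s['width'].round(1))
zt=s['eef_pos'][2]+float(sys.argv[1]); c=s['eef_pos'][:2]
I,D=cams.get_image("scene"); cv2.imwrite("pics/scene_h.png",I)
g=np.arange(-45,45,.25); X,Y=np.meshgrid(g,g)
p=proj("scene",np.c_[c[0]-Y.ravel(),c[1]-X.ravel(),0*X.ravel()+zt]).astype(np.float32).reshape(*X.shape,2)
a=cv2.remap(I,p[...,0],p[...,1],cv2.INTER_CUBIC)
q=proj("scene",[[*c,zt]])[0].astype(int)
b=cv2.resize(I[q[1]-36:q[1]+54,q[0]-45:q[0]+45],(360,360),interpolation=cv2.INTER_CUBIC)
cv2.imwrite(sys.argv[2],np.hstack([a,b]))
E
python3 held.py 18 pics/v5.png
```

```text
clock: 5.6
eef_pos: [509.6, -4.7, 97.5]
tool_rot: [-3.14, 0.002, 0.297]
force: [0.9, 0.8, -2.0]
width: 63.3
gripper_force: 67.0Traceback (most recent call last):
  File "held.py", line 3, in <module>
    s=read_state();print(s['clock'],s['eef_pos'].round(1),s['tool_rot'].round(4),s['force'].round(1),s['torque'].round(2),s['width'].round(1))
                                                                                                                          ^^^^^^^^^^^^^^^^
AttributeError: 'float' object has no attribute 'round'
```

```bash
sed -i "s/s\['width'\].round(1)/round(s['width'],1)/" held.py; python3 held.py 18 pics/v5.png
```

```text
5.6 [509.6  -4.7  97.5] [-3.1404e+00  1.6000e-03  2.9730e-01] [ 0.9  0.8 -2. ] [-0.03 -0.02 -0.06] 63.3
```

View pics/v5.png

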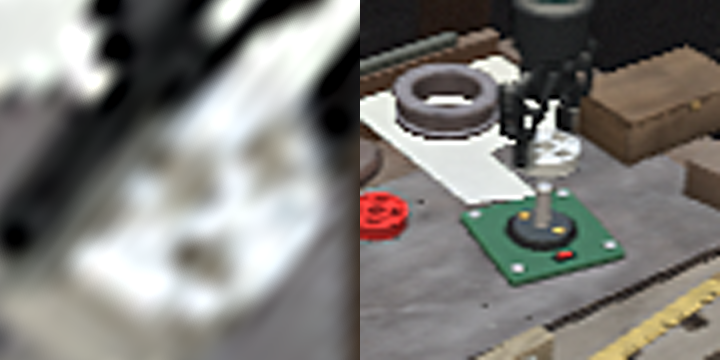

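In the tool's units: 10 mm is 0.2, -2.5 mm is -0.05.

```bash
echo '{"x":[-0.05, 0, 0, 0], "y":[-0.022, 0, 0, 0], "z":[0.16, 0.2, 0.06, 0], "rx":[0, 0, 0, 0], "ry":[0, 0, 0, 0], "rz":[0, 0, 0, 0], "aperture":[60, 60, 60, 60]}' > path.dat && python3 -m creep path.dat; echo '{"x":[0, 0], "y":[0, 0], "z":[0.05, 0], "rx":[0, 0], "ry":[0, 0], "rz":[0, 0], "aperture":[60, 60]}' > path.dat && python3 -m creep path.dat
```

```text
clock: 6.05
eef_pos: [506.9, -5.8, 76.5]
tool_rot: [-3.141, 0.002, 0.295]
force: [-1.0, 0.7, -3.7]
width: 63.4
gripper_force: 67.0
clock: 6.25
eef_pos: [507.5, -5.9, 74.7]
tool_rot: [-3.142, 0.0, 0.295]
force: [-0.2, 0.8, -1.7]
width: 63.2
gripper_force: 67.0
```

In the tool's units: 2 mm is 0.04, -1.3 mm is -0.026.

```bash
echo '{"x":[0.004, 0, 0], "y":[-0.026, 0, 0], "z":[0.04, 0.04, 0], "rx":[0, 0, 0], "ry":[0, 0, 0], "rz":[0, 0, 0], "aperture":[60, 60, 60]}' > path.dat && python3 -m creep path.dat;  echo '{"x":[0, 0, 0], "y":[0, 0, 0], "z":[0.04, 0.04, 0], "rx":[0, 0, 0], "ry":[0, 0, 0], "rz":[0, 0, 0], "aperture":[60, 60, 60]}' > path.dat && python3 -m creep path.dat
```

```text
clock: 6.55
eef_pos: [507.1, -4.5, 70.6]
tool_rot: [-3.141, 0.0, 0.295]
force: [-0.1, 0.3, -2.4]
width: 63.2
gripper_force: 67.0
clock: 6.85
eef_pos: [507.1, -4.6, 66.5]
tool_rot: [-3.141, 0.001, 0.295]
force: [-0.4, 0.2, -2.4]
width: 63.3
gripper_force: 67.0
```

In the tool's units: 2 mm is 0.04.

```bash
echo '{"x":[0, 0, 0], "y":[0, 0, 0], "z":[0.04, 0.04, 0], "rx":[0, 0, 0], "ry":[0, 0, 0], "rz":[0, 0, 0], "aperture":[60, 60, 60]}' > path.dat && python3 -m creep path.dat;  echo '{"x":[0, 0, 0], "y":[0, 0, 0], "z":[0.06, 0.06, 0], "rx":[0, 0, 0], "ry":[0, 0, 0], "rz":[0, 0, 0], "aperture":[60, 60, 60]}' > path.dat && python3 -m creep path.dat
```

```text
clock: 7.15
eef_pos: [507.1, -4.6, 62.6]
tool_rot: [-3.142, 0.0, 0.295]
force: [-0.5, -0.1, -2.2]
width: 63.2
gripper_force: 67.0
clock: 7.45
eef_pos: [507.2, -4.6, 56.4]
tool_rot: [-3.142, 0.0, 0.295]
force: [0.5, 0.2, -1.8]
width: 63.2
gripper_force: 67.0
```

In the tool's units: 6 mm is 0.12, 4 mm is 0.08.

```bash
echo '{"x":[0, 0, 0, 0, 0], "y":[0, 0, 0, 0, 0], "z":[0.12, 0.12, 0.12, 0.08, 0], "rx":[0, 0, 0, 0, 0], "ry":[0, 0, 0, 0, 0], "rz":[0, 0, 0, 0, 0], "aperture":[60, 60, 60, 60, 60]}' > path.dat && python3 -m creep path.dat;  echo '{"x":[0, 0, 0, 0], "y":[0, 0, 0, 0], "z":[0.04, 0.04, 0.04, 0], "rx":[0, 0, 0, 0], "ry":[0, 0, 0, 0], "rz":[0, 0, 0, 0], "aperture":[60, 60, 60, 60]}' > path.dat && python3 -m creep path.dat
```

```text
clock: 7.95
eef_pos: [507.1, -4.6, 34.1]
tool_rot: [-3.141, 0.001, 0.295]
force: [1.1, -1.1, -2.6]
width: 63.3
gripper_force: 67.0
clock: 8.35
eef_pos: [507.2, -4.6, 28.7]
tool_rot: [-3.142, 0.0, 0.295]
force: [-0.5, 0.1, -2.0]
width: 63.1
gripper_force: 67.0
```

In the tool's units: 2 mm is 0.04.

```bash
echo '{"x":[0, 0], "y":[0, 0], "z":[0.04, 0], "rx":[0, 0], "ry":[0, 0], "rz":[0, 0], "aperture":[60, 60]}' > path.dat && python3 -m creep path.dat;  echo '{"x":[0, 0], "y":[0, 0], "z":[0.03, 0], "rx":[0, 0], "ry":[0, 0], "rz":[0, 0], "aperture":[60, 60]}' > path.dat && python3 -m creep path.dat; echo '{"x":[0, 0], "y":[0, 0], "z":[0.03, 0], "rx":[0, 0], "ry":[0, 0], "rz":[0, 0], "aperture":[60, 60]}' > path.dat && python3 -m creep path.dat
```

```text
clock: 8.55
eef_pos: [507.1, -4.6, 26.7]
tool_rot: [-3.142, 0.0, 0.295]
force: [-0.3, 0.2, -2.5]
width: 63.6
gripper_force: 67.0
clock: 8.75
eef_pos: [507.2, -4.6, 25.2]
tool_rot: [-3.142, 0.0, 0.295]
force: [0.9, -0.7, -2.0]
width: 63.5
gripper_force: 67.0
clock: 8.95
eef_pos: [507.2, -4.6, 23.7]
tool_rot: [-3.142, 0.0, 0.295]
force: [-0.4, 0.3, -2.4]
width: 63.6
gripper_force: 67.0
```

In the tool's units: 1 mm is 0.02.

```bash
echo '{"x":[0, 0], "y":[0, 0], "z":[0.02, 0], "rx":[0, 0], "ry":[0, 0], "rz":[0, 0], "aperture":[60, 60]}' > path.dat && python3 -m creep path.dat;  echo '{"x":[0, 0], "y":[0, 0], "z":[0.02, 0], "rx":[0, 0], "ry":[0, 0], "rz":[0, 0], "aperture":[60, 60]}' > path.dat && python3 -m creep path.dat
```

```text
clock: 9.15
eef_pos: [507.2, -4.6, 22.7]
tool_rot: [-3.142, 0.0, 0.295]
force: [-0.1, 0.2, -1.7]
width: 63.2
gripper_force: 67.0
clock: 9.35
eef_pos: [507.3, -4.6, 22.0]
tool_rot: [3.142, -0.0, 0.295]
force: [-1.5, 0.5, 0.9]
width: 63.4
gripper_force: 67.5
```

In the tool's units: 1 mm is 0.02.

```bash
echo '{"x":[0, 0], "y":[0, 0], "z":[0.02, 0], "rx":[0, 0], "ry":[0, 0], "rz":[0, 0], "aperture":[60, 60]}' > path.dat && python3 -m creep path.dat;  echo '{"x":[0, 0], "y":[0, 0], "z":[0.02, 0], "rx":[0, 0], "ry":[0, 0], "rz":[0, 0], "aperture":[60, 60]}' > path.dat && python3 -m creep path.dat
```

```text
clock: 9.55
eef_pos: [507.4, -4.6, 21.8]
tool_rot: [3.141, -0.001, 0.295]
force: [-2.4, 0.1, 9.5]
width: 63.1
gripper_force: 68.3
clock: 9.75
eef_pos: [507.4, -4.6, 21.7]
tool_rot: [3.141, -0.001, 0.295]
force: [-3.7, 0.8, 19.2]
width: 63.0
gripper_force: 69.4
```

In the tool's units: -1.5 mm is -0.03.

```bash
echo '{"x":[0, 0, 0, 0, 0, 0], "y":[0, 0, 0, 0, 0, 0], "z":[-0.03, 0, 0, 0, 0, 0], "rx":[0, 0, 0, 0, 0, 0], "ry":[0, 0, 0, 0, 0, 0], "rz":[0, 0, 0, 0, 0, 0], "aperture":[60, 85, 85, 85, 85, 85]}' > path.dat && python3 -m creep path.dat;  echo '{"x":[0, 0, 0, 0.634, 0.634, 0.634, 0, 0], "y":[0, 0, 0, -0.7, -0.7, -0.7, 0, 0], "z":[-0.4, -0.8, -0.8, 0, 0, 0, 0, 0], "rx":[0, 0, 0, 0, 0, 0, 0, 0], "ry":[0, 0, 0, 0, 0, 0, 0, 0], "rz":[0, 0, 0, 0, 0, 0, 0, 0], "aperture":[85, 85, 85, 85, 85, 85, 85, 85]}' > path.dat && python3 -m creep path.dat
cat > m2.py <<'E'
from meas import *
s=read_state();print(s['clock'],s['eef_pos'].round(1),s['tool_rot'].round(4),s['force'].round(1))
for n in("scene","top"):
    I,D=cams.get_image(n); cv2.imwrite(f"pics/{n}_2.png",I); np.save(f"pics/{n}_2.npy",D); H=cv2.cvtColor(I,cv2.COLOR_BGR2HSV).astype(int); h,sv,v=H[...,0],H[...,1],H[...,2]
    P=cloud(n,D)
    for c,R in(((507,-4.5),30),((642,259),30)):
        m=(np.hypot(P[...,0]-c[0],P[...,1]-c[1])<R); z=P[...,2][m]; print(n,c,m.sum(),np.nanpercentile(z,[10,30,50,70,90]).round(1))
    for nm,M,c0,parts in(("plate",(v>140)&(sv<60),(507,-4.5),[(66,22,40)]),("stone",(h<14)&(sv>95)&(v>80),(640,259),[(66,0,18)])):
        uv=proj(n,[[*c0,9 if nm=="stone" else 31]])[0]; print(n,nm,uv.round(),*fit(n,M,uv,c0,parts,r=18))
I=cv2.imread("pics/scene_2.png"); u,v=proj("scene",[[507,-5,40]])[0].astype(int)
J=cv2.imread("pics/top_2.png"); a,b=proj("top",[[507,-5,40]])[0].astype(int)
f=lambda I,u,v:cv2.resize(I[v-30:v+30,u-30:u+30],(400,400),interpolation=cv2.INTER_CUBIC)
cv2.imwrite("pics/v6.png",np.hstack([f(I,u,v),f(J,a,b)]))
E
python3 m2.py
```

```text
clock: 10.35
eef_pos: [507.2, -4.6, 21.1]
tool_rot: [-3.142, 0.0, 0.295]
force: [-1.1, 0.2, -0.5]
width: 84.7
gripper_force: 0.0
clock: 11.15
eef_pos: [567.5, 125.0, 120.9]
tool_rot: [-3.141, 0.001, 0.298]
force: [-1.1, -1.0, 0.4]
width: 84.9
gripper_force: 0.0
11.15 [567.5 125.  120.9] [-3.1413e+00  5.0000e-04  2.9780e-01] [-1.1 -1.   0.4]
scene (507, -4.5) 256 [-734.8 -570.9 -416.8   38.2   45.3]
scene (642, 259) 170 [-840.1 -835.4   16.    18.3   19.8]
scene plate [300. 165.] [556.51544428 -12.11964349] 2.837734293540577
scene stone [229. 175.] [643.92396511 257.74472568] 0.9765144275122241
top (507, -4.5) 0 nan
top (642, 259) 287 [12.  15.9 17.9 19.9 22.2]
top plate [321. 180.] [501.46775818 -10.05475641] 2.4662459365982867
top stone [235. 139.] [640.11949521 259.81227777] 1.0118844038863253
  return np.nanmean(a, axis, out=out, keepdims=keepdims)
```

View pics/v6.png

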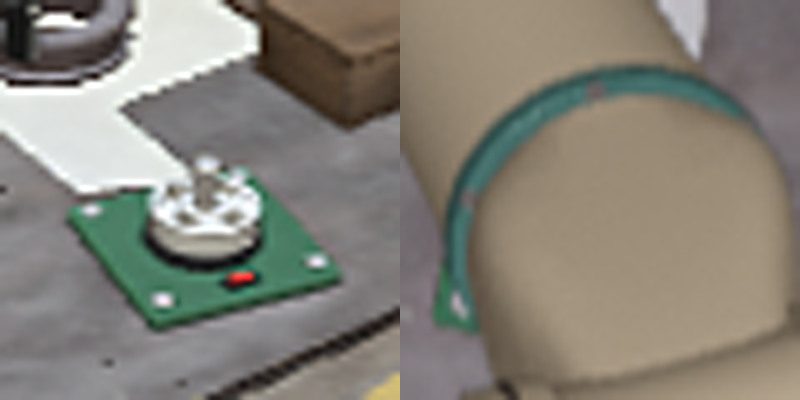

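In the tool's units: 27.2 mm is 0.544, -26.8 mm is -0.536.

```bash
echo '{"x":[0.544, 0.544, 0.544, 0.544, 0, 0, 0], "y":[-0.536, -0.536, -0.536, -0.536, 0, 0, 0], "z":[0.2, 0.2, 0.2, 0.2, 0.4, 0, 0], "rx":[0, 0, 0, 0, 0, 0, 0], "ry":[0, 0, 0, 0, 0, 0, 0], "rz":[0, 0, 0, 0, 0, 0, 0], "aperture":[85, 85, 85, 85, 85, 85, 85]}' > path.dat && python3 -m creep path.dat
python3 -c "
from h import *
s=read_state();print(s['eef_pos'],s['tool_rot'],s['qpos'].round(2))"
```

```text
clock: 11.95
eef_pos: [640.3, 254.7, 60.9]
tool_rot: [3.14, 0.002, 0.292]
force: [-0.4, -0.0, 0.8]
width: 84.9
gripper_force: 0.0
[640.32199373 254.72288297  60.94859433] [3.13976007e+00 2.40257415e-03 2.92141122e-01] [-0.44  0.88  0.03  1.52 -0.04  0.74 -1.67]
```

In the tool's units: 25 mm is 0.5, -4.6 mm is -0.092.

```bash
echo '{"x":[0.024, 0, 0, 0, 0], "y":[-0.092, 0, 0, 0, 0], "z":[0.4, 0.5, 0.24, 0.05, 0], "rx":[0, 0, 0, 0, 0], "ry":[0, 0, 0, 0, 0], "rz":[0, 0, 0, 0, 0], "aperture":[85, 85, 85, 85, 85]}' > path.dat && python3 -m creep path.dat; echo '{"x":[0, 0, 0, 0, 0, 0], "y":[0, 0, 0, 0, 0, 0], "z":[0, 0, 0, 0, 0, 0], "rx":[0, 0, 0, 0, 0, 0], "ry":[0, 0, 0, 0, 0, 0], "rz":[0, 0, 0, 0, 0, 0], "aperture":[60, 60, 60, 60, 60, 60]}' > path.dat && python3 -m creep path.dat
```

```text
clock: 12.45
eef_pos: [640.7, 261.9, 1.8]
tool_rot: [3.141, 0.0, 0.294]
force: [-0.5, 1.2, 0.7]
width: 85.3
gripper_force: 0.0
clock: 13.05
eef_pos: [641.8, 262.4, 4.0]
tool_rot: [3.141, -0.003, 0.295]
force: [-1.1, -1.4, 5.2]
width: 63.1
gripper_force: 65.2
```

In the tool's units: -35 mm is -0.7, -30 mm is -0.6.

```bash
echo '{"x":[0, 0, 0, 0, 0], "y":[0, 0, 0, 0, 0], "z":[-0.2, -0.6, -0.7, -0.7, 0], "rx":[0, 0, 0, 0, 0], "ry":[0, 0, 0, 0, 0], "rz":[0, 0, 0, 0, 0], "aperture":[60, 60, 60, 60, 60]}' > path.dat && python3 -m creep path.dat; echo '{"x":[-0.59, -0.59, -0.59, -0.59, -0.59, -0.59, -0.59, 0, 0, 0], "y":[0.618, 0.618, 0.618, 0.618, 0.618, 0.618, 0.618, 0, 0, 0], "z":[0, 0, 0, 0, 0, 0, 0, 0, 0, 0], "rx":[0, 0, 0, 0, 0, 0, 0, 0, 0, 0], "ry":[0, 0, 0, 0, 0, 0, 0, 0, 0, 0], "rz":[0, 0, 0, 0, 0, 0, 0, 0, 0, 0], "aperture":[60, 60, 60, 60, 60, 60, 60, 60, 60, 60]}' > path.dat && python3 -m creep path.dat; python3 held.py 14 pics/v7.png
```

```text
clock: 13.55
eef_pos: [644.5, 264.1, 118.6]
tool_rot: [-3.14, -0.011, 0.295]
force: [1.3, 0.2, -1.1]
width: 62.8
gripper_force: 66.6
clock: 14.55
eef_pos: [506.6, -3.3, 112.0]
tool_rot: [-3.141, -0.001, 0.296]
force: [-0.4, -0.4, -2.1]
width: 63.0
gripper_force: 66.7
14.55 [506.6  -3.3 112. ] [-3.141e+00 -1.400e-03  2.961e-01] [-0.4 -0.4 -2.1] [-0.   -0.01  0.01] 63.0
```

View pics/v7.png

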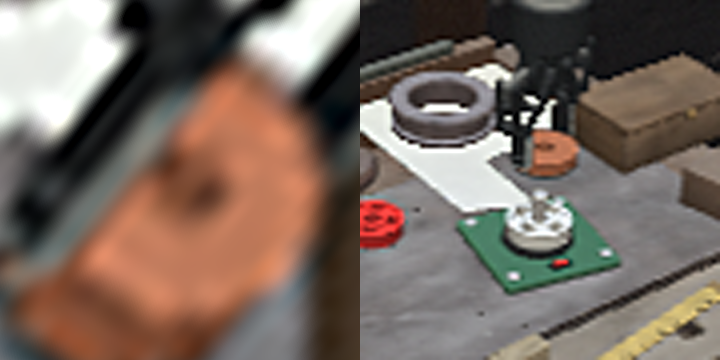

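In the tool's units: 10 mm is 0.2, 2.9 mm is 0.058.

```bash
echo '{"x":[0.058, 0, 0, 0, 0, 0], "y":[0.028, 0, 0, 0, 0, 0], "z":[0.2, 0.2, 0.2, 0.04, 0, 0], "rx":[0, 0, 0, 0, 0, 0], "ry":[0, 0, 0, 0, 0, 0], "rz":[0, 0, 0, 0, 0, 0], "aperture":[60, 60, 60, 60, 60, 60]}' > path.dat && python3 -m creep path.dat; echo '{"x":[0, 0], "y":[0, 0], "z":[0.06, 0], "rx":[0, 0], "ry":[0, 0], "rz":[0, 0], "aperture":[60, 60]}' > path.dat && python3 -m creep path.dat; echo '{"x":[0, 0], "y":[0, 0], "z":[0.04, 0], "rx":[0, 0], "ry":[0, 0], "rz":[0, 0], "aperture":[60, 60]}' > path.dat && python3 -m creep path.dat
```

```text
clock: 15.2
eef_pos: [509.0, -5.0, 79.8]
tool_rot: [3.142, 0.0, 0.295]
force: [0.4, 0.5, -1.2]
width: 63.0
gripper_force: 66.6
clock: 15.4
eef_pos: [509.0, -5.1, 76.8]
tool_rot: [3.142, -0.0, 0.295]
force: [-0.7, 0.3, -2.6]
width: 62.7
gripper_force: 66.6
clock: 15.6
eef_pos: [508.9, -5.0, 74.7]
tool_rot: [-3.142, 0.0, 0.295]
force: [0.7, 0.9, -1.9]
width: 63.2
gripper_force: 66.6
```

In the tool's units: 2 mm is 0.04, -0.9 mm is -0.018.

```bash
echo '{"x":[0.006, 0, 0], "y":[-0.018, 0, 0], "z":[0, 0.04, 0], "rx":[0, 0, 0], "ry":[0, 0, 0], "rz":[0, 0, 0], "aperture":[60, 60, 60]}' > path.dat && python3 -m creep path.dat; echo '{"x":[0, 0], "y":[0, 0], "z":[0.04, 0], "rx":[0, 0], "ry":[0, 0], "rz":[0, 0], "aperture":[60, 60]}' > path.dat && python3 -m creep path.dat; echo '{"x":[0, 0], "y":[0, 0], "z":[0.04, 0], "rx":[0, 0], "ry":[0, 0], "rz":[0, 0], "aperture":[60, 60]}' > path.dat && python3 -m creep path.dat
```

```text
clock: 15.9
eef_pos: [508.9, -4.0, 72.6]
tool_rot: [-3.142, 0.0, 0.295]
force: [-0.4, -0.2, -2.0]
width: 62.9
gripper_force: 66.6
clock: 16.1
eef_pos: [508.9, -4.1, 70.6]
tool_rot: [-3.142, 0.0, 0.295]
force: [0.4, 0.0, -1.7]
width: 62.6
gripper_force: 66.6
clock: 16.3
eef_pos: [508.8, -4.1, 68.6]
tool_rot: [-3.142, 0.0, 0.295]
force: [0.6, 0.0, -2.3]
width: 62.5
gripper_force: 66.6
```

In the tool's units: 2 mm is 0.04.

```bash
echo '{"x":[0, 0, 0], "y":[0, 0, 0], "z":[0.04, 0.04, 0], "rx":[0, 0, 0], "ry":[0, 0, 0], "rz":[0, 0, 0], "aperture":[60, 60, 60]}' > path.dat && python3 -m creep path.dat; echo '{"x":[0, 0, 0], "y":[0, 0, 0], "z":[0.06, 0.06, 0], "rx":[0, 0, 0], "ry":[0, 0, 0], "rz":[0, 0, 0], "aperture":[60, 60, 60]}' > path.dat && python3 -m creep path.dat; echo '{"x":[0, 0, 0, 0], "y":[0, 0, 0, 0], "z":[0.06, 0.06, 0.04, 0], "rx":[0, 0, 0, 0], "ry":[0, 0, 0, 0], "rz":[0, 0, 0, 0], "aperture":[60, 60, 60, 60]}' > path.dat && python3 -m creep path.dat
```

```text
clock: 16.6
eef_pos: [508.8, -4.1, 64.5]
tool_rot: [-3.141, 0.001, 0.295]
force: [-0.4, 0.5, -2.5]
width: 63.0
gripper_force: 66.6
clock: 16.9
eef_pos: [508.7, -4.1, 58.4]
tool_rot: [-3.141, 0.001, 0.295]
force: [-0.4, 0.6, -2.0]
width: 63.2
gripper_force: 66.6
clock: 17.3
eef_pos: [508.8, -4.1, 50.5]
tool_rot: [-3.141, 0.001, 0.295]
force: [0.5, 1.3, -2.3]
width: 62.7
gripper_force: 66.6
```

Careful with the scale: shifts go in shares of 50 mm and turns go in shares of pi/2 rad. That gives: 2 mm is 0.04.

```bash
echo '{"x":[0, 0, 0], "y":[0, 0, 0], "z":[0.04, 0.04, 0], "rx":[0, 0, 0], "ry":[0, 0, 0], "rz":[0, 0, 0], "aperture":[60, 60, 60]}' > path.dat && python3 -m creep path.dat; echo '{"x":[0, 0], "y":[0, 0], "z":[0.03, 0], "rx":[0, 0], "ry":[0, 0], "rz":[0, 0], "aperture":[60, 60]}' > path.dat && python3 -m creep path.dat;echo '{"x":[0, 0], "y":[0, 0], "z":[0.02, 0], "rx":[0, 0], "ry":[0, 0], "rz":[0, 0], "aperture":[60, 60]}' > path.dat && python3 -m creep path.dat;echo '{"x":[0, 0], "y":[0, 0], "z":[0.02, 0], "rx":[0, 0], "ry":[0, 0], "rz":[0, 0], "aperture":[60, 60]}' > path.dat && python3 -m creep path.dat
```

```text
clock: 17.6
eef_pos: [508.8, -4.1, 46.6]
tool_rot: [-3.141, 0.0, 0.295]
force: [-0.1, -0.5, -1.3]
width: 62.7
gripper_force: 66.6
clock: 17.8
eef_pos: [509.0, -4.1, 45.2]
tool_rot: [-3.142, 0.0, 0.295]
force: [0.6, -0.3, -2.4]
width: 62.7
gripper_force: 66.6
clock: 18.0
eef_pos: [509.0, -4.1, 44.3]
tool_rot: [3.142, 0.0, 0.295]
force: [-0.4, 0.4, -1.3]
width: 63.1
gripper_force: 66.6
clock: 18.2
eef_pos: [509.1, -4.1, 43.5]
tool_rot: [3.142, -0.0, 0.295]
force: [-1.2, -0.1, 2.0]
width: 63.0
gripper_force: 67.0
```

In the tool's units: 1 mm is 0.02.

```bash
echo '{"x":[0, 0], "y":[0, 0], "z":[0.02, 0], "rx":[0, 0], "ry":[0, 0], "rz":[0, 0], "aperture":[60, 60]}' > path.dat && python3 -m creep path.dat; echo '{"x":[0, 0], "y":[0, 0], "z":[0.02, 0], "rx":[0, 0], "ry":[0, 0], "rz":[0, 0], "aperture":[60, 60]}' > path.dat && python3 -m creep path.dat
```

```text
clock: 18.4
eef_pos: [509.2, -4.1, 43.1]
tool_rot: [3.141, -0.001, 0.295]
force: [-1.8, 0.1, 7.7]
width: 63.0
gripper_force: 67.7
clock: 18.6
eef_pos: [509.2, -4.1, 42.9]
tool_rot: [3.141, -0.001, 0.295]
force: [-3.7, -0.5, 16.3]
width: 62.8
gripper_force: 68.6
```

In the tool's units: -35 mm is -0.7, -1.5 mm is -0.03.

```bash
echo '{"x":[0, 0, 0, 0, 0, 0, 0, 0], "y":[0, 0, 0, 0, 0, 0, 0, 0], "z":[-0.03, 0, 0, 0, 0, -0.4, -0.7, -0.7], "rx":[0, 0, 0, 0, 0, 0, 0, 0], "ry":[0, 0, 0, 0, 0, 0, 0, 0], "rz":[0, 0, 0, 0, 0, 0, 0, 0], "aperture":[60, 85, 85, 85, 85, 85, 85, 85]}' > path.dat && python3 -m creep path.dat; echo '{"x":[0.206, 0.206, 0.206, 0.206, 0.206, 0.206, 0.206, 0, 0, 0], "y":[-0.928, -0.928, -0.928, -0.928, -0.928, -0.928, -0.928, 0, 0, 0], "z":[0, 0, 0, 0, 0, 0.2, 0.2, 0.4, 0, 0], "rx":[0, 0, 0, 0, 0, 0, 0, 0, 0, 0], "ry":[0, 0, 0, 0, 0, 0, 0, 0, 0, 0], "rz":[0, 0, 0, 0, 0, 0, 0, 0, 0, 0], "aperture":[85, 85, 85, 85, 85, 85, 85, 85, 85, 85]}' > path.dat && python3 -m creep path.dat
python3 - <<'E'
from meas import *
s=read_state();print(s['eef_pos'],s['tool_rot'],s['qpos'].round(2))
for n in("top","scene"):
    I,D=cams.get_image(n); cv2.imwrite(f"pics/{n}_3.png",I); P=cloud(n,D)
    H=cv2.cvtColor(I,cv2.COLOR_BGR2HSV).astype(int); M=(H[...,0]<14)&(H[...,1]>95)&(H[...,2]>80)
    m=(np.hypot(P[...,0]-507,P[...,1]+4.6)<40)&M; print(n,m.sum(),np.nanpercentile(P[...,2][m],[5,25,50,75,95]).round(1)) if m.sum() else print(n,0)
    if n=="top":
        mm=m&(abs(P[...,2]-58)<8); q=P[mm]; A=np.c_[q[:,:2]-[507,-4.6],np.ones(len(q))]; print(len(q),np.linalg.lstsq(A,q[:,2],rcond=None)[0])
    uv=proj(n,[[507,-4.6,49]])[0]; print(n,*fit(n,M,uv,(507,-4.6),[(66,40,58)],r=18))
I=cv2.imread("pics/scene_3.png"); u,v=proj("scene",[[507,-5,50]])[0].astype(int)
J=cv2.imread("pics/top_3.png"); a,b=proj("top",[[507,-5,50]])[0].astype(int)
f=lambda I,u,v:cv2.resize(I[v-30:v+30,u-30:u+30],(400,400),interpolation=cv2.INTER_CUBIC)
cv2.imwrite("pics/v8.png",np.hstack([f(I,u,v),f(J,a,b)]))
E
```

```text
clock: 19.4
eef_pos: [508.3, -4.1, 133.2]
tool_rot: [-3.141, 0.002, 0.295]
force: [1.1, -0.7, 0.4]
width: 85.3
gripper_force: 0.0
clock: 20.4
eef_pos: [483.6, 326.0, 92.5]
tool_rot: [3.14, 0.002, 0.294]
force: [-0.7, -0.6, -0.3]
width: 84.9
gripper_force: 0.0
[483.55667953 326.03157879  92.47981592] [3.13984173e+00 1.58470879e-03 2.93573128e-01] [-0.67  0.72  0.05  1.83 -0.05  0.6  -1.87]
top 352 [50.6 55.  57.1 59.1 62.2]
334 [-2.87476420e-03 -1.75333918e-04  5.73787534e+01]
top [507.23214711  -4.40015513] 1.0377398736046137
scene 133 [46.7 54.9 57.5 59.3 60.8]
scene [511.43336719  -8.10416555] 0.9528952758482793
```

View pics/v8.png

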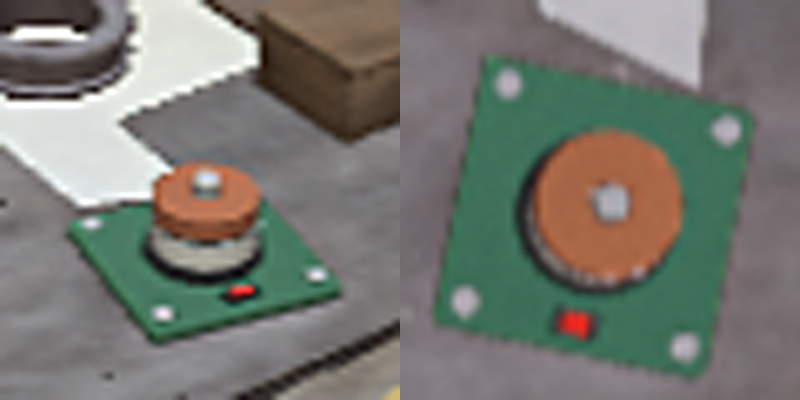

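In the tool's units: 30 mm is 0.6, -2.2 mm is -0.044.

```bash
echo '{"x":[0.032, 0, 0, 0, 0], "y":[-0.044, 0, 0, 0, 0], "z":[0.5, 0.6, 0.4, 0.1, 0], "rx":[0, 0, 0, 0, 0], "ry":[0, 0, 0, 0, 0], "rz":[0, 0, 0, 0, 0], "aperture":[85, 85, 85, 85, 85]}' > path.dat && python3 -m creep path.dat; echo '{"x":[0, 0, 0, 0, 0, 0, 0, 0], "y":[0, 0, 0, 0, 0, 0, 0, 0], "z":[0, 0, 0, 0, 0, 0, 0, 0], "rx":[0, 0, 0, 0, 0, 0, 0, 0], "ry":[0, 0, 0, 0, 0, 0, 0, 0], "rz":[0, 0, 0, 0, 0, 0, 0, 0], "aperture":[30, 30, 30, 30, 30, 30, 30, 30]}' > path.dat && python3 -m creep path.dat
```

```text
clock: 21.0
eef_pos: [485.0, 329.3, 13.1]
tool_rot: [3.141, 0.0, 0.293]
force: [0.0, 0.1, 0.4]
width: 85.1
gripper_force: 0.0
clock: 21.8
eef_pos: [485.1, 330.2, 14.1]
tool_rot: [-3.142, -0.001, 0.295]
force: [-1.8, -1.5, 6.8]
width: 33.5
gripper_force: 59.6
```

In the tool's units: -35 mm is -0.7, -30 mm is -0.6.

```bash
echo '{"x":[0, 0, 0, 0, 0], "y":[0, 0, 0, 0, 0], "z":[-0.2, -0.6, -0.7, -0.7, 0], "rx":[0, 0, 0, 0, 0], "ry":[0, 0, 0, 0, 0], "rz":[0, 0, 0, 0, 0], "aperture":[30, 30, 30, 30, 30]}' > path.dat && python3 -m creep path.dat; echo '{"x":[-0.214, -0.214, -0.214, -0.214, -0.214, -0.214, -0.214, 0, 0, 0], "y":[0.934, 0.934, 0.934, 0.934, 0.934, 0.934, 0.934, 0, 0, 0], "z":[0, 0, 0, 0, 0, 0, 0, 0, 0, 0], "rx":[0, 0, 0, 0, 0, 0, 0, 0, 0, 0], "ry":[0, 0, 0, 0, 0, 0, 0, 0, 0, 0], "rz":[0, 0, 0, 0, 0, 0, 0, 0, 0, 0], "aperture":[30, 30, 30, 30, 30, 30, 30, 30, 30, 30]}' > path.dat && python3 -m creep path.dat; python3 held.py 22 pics/v9.png
```

```text
clock: 22.3
eef_pos: [487.3, 332.2, 127.9]
tool_rot: [-3.138, -0.009, 0.295]
force: [1.2, 0.3, -2.0]
width: 33.8
gripper_force: 60.5
clock: 23.3
eef_pos: [507.4, -3.0, 122.5]
tool_rot: [-3.14, 0.001, 0.296]
force: [-0.6, 0.1, -2.7]
width: 33.4
gripper_force: 60.7
23.3 [507.4  -3.  122.5] [-3.1404e+00  6.0000e-04  2.9630e-01] [-0.6  0.1 -2.7] [ 0.05 -0.02 -0.02] 33.4
```

View pics/v9.png

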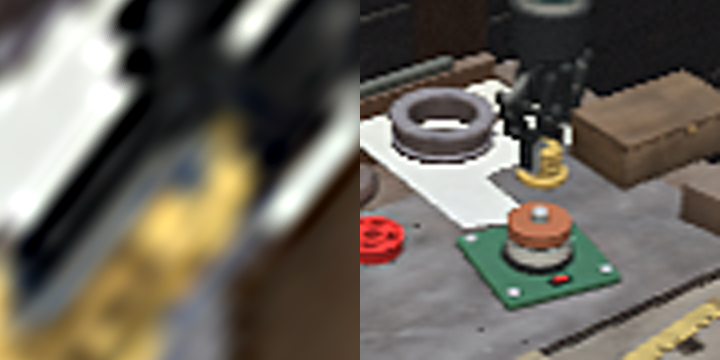

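In the tool's units: 10 mm is 0.2, 8 mm is 0.16.

```bash
echo '{"x":[0.008, 0, 0, 0, 0, 0], "y":[0.01, 0, 0, 0, 0, 0], "z":[0.2, 0.2, 0.16, 0.04, 0, 0], "rx":[0, 0, 0, 0, 0, 0], "ry":[0, 0, 0, 0, 0, 0], "rz":[0, 0, 0, 0, 0, 0], "aperture":[30, 30, 30, 30, 30, 30]}' > path.dat && python3 -m creep path.dat
```

```text
clock: 23.95
eef_pos: [508.5, -4.7, 92.8]
tool_rot: [3.142, -0.0, 0.295]
force: [-1.4, -0.1, -2.7]
width: 33.7
gripper_force: 60.7
```

In the tool's units: 3 mm is 0.06, 2 mm is 0.04.

```bash
echo '{"x":[0, 0, 0], "y":[-0.01, 0, 0], "z":[0.06, 0.04, 0], "rx":[0, 0, 0], "ry":[0, 0, 0], "rz":[0, 0, 0], "aperture":[30, 30, 30]}' > path.dat && python3 -m creep path.dat;  echo '{"x":[0, 0], "y":[0, 0], "z":[0.04, 0], "rx":[0, 0], "ry":[0, 0], "rz":[0, 0], "aperture":[30, 30]}' > path.dat && python3 -m creep path.dat; echo '{"x":[0, 0], "y":[0, 0], "z":[0.04, 0], "rx":[0, 0], "ry":[0, 0], "rz":[0, 0], "aperture":[30, 30]}' > path.dat && python3 -m creep path.dat
```

```text
clock: 24.25
eef_pos: [508.1, -4.3, 87.7]
tool_rot: [-3.142, 0.0, 0.295]
force: [-0.0, -0.8, -2.9]
width: 33.6
gripper_force: 60.7
clock: 24.45
eef_pos: [508.1, -4.3, 85.7]
tool_rot: [-3.142, 0.0, 0.295]
force: [0.4, 0.4, -2.4]
width: 33.5
gripper_force: 60.7
clock: 24.65
eef_pos: [508.1, -4.2, 83.6]
tool_rot: [-3.142, 0.0, 0.295]
force: [-1.0, 0.7, -2.6]
width: 33.5
gripper_force: 60.7
```

In the tool's units: 2 mm is 0.04.

```bash
echo '{"x":[0, 0], "y":[0, 0], "z":[0.04, 0], "rx":[0, 0], "ry":[0, 0], "rz":[0, 0], "aperture":[30, 30]}' > path.dat && python3 -m creep path.dat; echo '{"x":[0, 0], "y":[0, 0], "z":[0.02, 0], "rx":[0, 0], "ry":[0, 0], "rz":[0, 0], "aperture":[30, 30]}' > path.dat && python3 -m creep path.dat
```

```text
clock: 24.85
eef_pos: [508.1, -4.2, 81.6]
tool_rot: [-3.142, 0.0, 0.295]
force: [0.2, -0.5, -1.6]
width: 33.6
gripper_force: 60.7
clock: 25.05
eef_pos: [508.1, -4.2, 80.7]
tool_rot: [-3.142, 0.0, 0.295]
force: [0.2, 0.0, -2.3]
width: 33.5
gripper_force: 60.7
```

Underside is about 67, with no contact force; home should come at TCP z of about 72.

In the tool's units: 2 mm is 0.04.

```bash
echo '{"x":[0, 0, 0], "y":[0, 0, 0], "z":[0.04, 0.04, 0], "rx":[0, 0, 0], "ry":[0, 0, 0], "rz":[0, 0, 0], "aperture":[30, 30, 30]}' > path.dat && python3 -m creep path.dat; echo '{"x":[0, 0], "y":[0, 0], "z":[0.04, 0], "rx":[0, 0], "ry":[0, 0], "rz":[0, 0], "aperture":[30, 30]}' > path.dat && python3 -m creep path.dat; echo '{"x":[0, 0], "y":[0, 0], "z":[0.02, 0], "rx":[0, 0], "ry":[0, 0], "rz":[0, 0], "aperture":[30, 30]}' > path.dat && python3 -m creep path.dat; echo '{"x":[0, 0], "y":[0, 0], "z":[0.02, 0], "rx":[0, 0], "ry":[0, 0], "rz":[0, 0], "aperture":[30, 30]}' > path.dat && python3 -m creep path.dat
```

```text
clock: 25.35
eef_pos: [508.0, -4.2, 76.5]
tool_rot: [-3.141, 0.001, 0.295]
force: [-0.5, 0.3, -2.7]
width: 33.5
gripper_force: 60.7
clock: 25.55
eef_pos: [508.0, -4.2, 74.6]
tool_rot: [-3.142, 0.0, 0.295]
force: [-0.3, -0.7, -2.5]
width: 33.8
gripper_force: 60.7
clock: 25.75
eef_pos: [508.2, -4.2, 73.7]
tool_rot: [-3.142, 0.0, 0.295]
force: [-0.4, -0.8, -2.4]
width: 33.6
gripper_force: 60.7
clock: 25.95
eef_pos: [508.2, -4.2, 72.7]
tool_rot: [-3.142, 0.0, 0.295]
force: [-0.4, 0.1, -2.9]
width: 33.3
gripper_force: 60.7
```

In the tool's units: 1 mm is 0.02.

```bash
echo '{"x":[0, 0], "y":[0, 0], "z":[0.02, 0], "rx":[0, 0], "ry":[0, 0], "rz":[0, 0], "aperture":[30, 30]}' > path.dat && python3 -m creep path.dat; echo '{"x":[0, 0], "y":[0, 0], "z":[0.02, 0], "rx":[0, 0], "ry":[0, 0], "rz":[0, 0], "aperture":[30, 30]}' > path.dat && python3 -m creep path.dat; echo '{"x":[0, 0], "y":[0, 0], "z":[0.02, 0], "rx":[0, 0], "ry":[0, 0], "rz":[0, 0], "aperture":[30, 30]}' > path.dat && python3 -m creep path.dat
```

```text
clock: 26.15
eef_pos: [508.1, -4.2, 71.7]
tool_rot: [-3.142, 0.0, 0.295]
force: [-0.5, -0.2, -3.4]
width: 33.7
gripper_force: 60.7
clock: 26.35
eef_pos: [508.4, -4.2, 71.1]
tool_rot: [3.141, -0.0, 0.295]
force: [-0.3, 0.1, 1.3]
width: 33.6
gripper_force: 61.2
clock: 26.55
eef_pos: [508.4, -4.2, 70.7]
tool_rot: [3.141, -0.001, 0.295]
force: [-1.3, 0.7, 9.1]
width: 33.7
gripper_force: 61.9
```

In the tool's units: -40 mm is -0.8, -20 mm is -0.4.

```bash
echo '{"x":[0, 0, 0, 0, 0, 0, 0, 0, 0, 0, 0], "y":[0, 0, 0, 0, 0, 0, 0, 0, 0, 0, 0], "z":[-0.02, 0, 0, 0, 0, 0, 0, 0, -0.4, -0.8, -0.8], "rx":[0, 0, 0, 0, 0, 0, 0, 0, 0, 0, 0], "ry":[0, 0, 0, 0, 0, 0, 0, 0, 0, 0, 0], "rz":[0, 0, 0, 0, 0, 0, 0, 0, 0, 0, 0], "aperture":[30, 85, 85, 85, 85, 85, 85, 85, 85, 85, 85]}' > path.dat && python3 -m creep path.dat; echo '{"x":[0.206, 0.206, 0.206, 0.206, 0, 0], "y":[-0.92, -0.92, -0.92, -0.92, 0, 0], "z":[0, 0, 0, 0, 0, 0], "rx":[0, 0, 0, 0, 0, 0], "ry":[0, 0, 0, 0, 0, 0], "rz":[0, 0, 0, 0, 0, 0], "aperture":[85, 85, 85, 85, 85, 85]}' > path.dat && python3 -m creep path.dat
python3 - <<'E'
from meas import *
for n in("top","scene"):
    I,D=cams.get_image(n); cv2.imwrite(f"pics/{n}_4.png",I); P=cloud(n,D)
    H=cv2.cvtColor(I,cv2.COLOR_BGR2HSV).astype(int); h,s,v=H[...,0],H[...,1],H[...,2]; M=(h>15)&(h<32)&(s>110)&(v>100)
    r=np.hypot(P[...,0]-507,P[...,1]+4.6)
    for a,b,K in((0,15,M),(19,24,M),(26,31,~M)):
        m=(r>a)&(r<b)&K&(P[...,2]>45); print(n,a,b,m.sum(),np.nanmedian(P[...,2][m]) if m.sum() else 0)
    uv=proj(n,[[507,-4.6,75]])[0]; print(n,*fit(n,M,uv,(507,-4.6),[(50,58,66),(36,66,94)],r=18))
I=cv2.imread("pics/scene_4.png"); u,v=proj("scene",[[507,-5,60]])[0].astype(int)
J=cv2.imread("pics/top_4.png"); a,b=proj("top",[[507,-5,60]])[0].astype(int)
f=lambda I,u,v:cv2.resize(I[v-30:v+30,u-30:u+30],(400,400),interpolation=cv2.INTER_CUBIC)
cv2.imwrite("pics/v10.png",np.hstack([f(I,u,v),f(J,a,b)]))
E
```

```text
clock: 27.65
eef_pos: [507.4, -4.2, 171.4]
tool_rot: [-3.141, 0.002, 0.295]
force: [0.4, -1.0, 0.0]
width: 84.9
gripper_force: 0.0
clock: 28.25
eef_pos: [493.6, 185.1, 170.7]
tool_rot: [3.142, 0.0, 0.298]
force: [-0.7, -1.0, -0.3]
width: 84.7
gripper_force: 0.0
top 0 15 67 92.3995628857846
top 19 24 58 65.66598324192974
top 26 31 97 57.227815748125934
top [506.93683632  -3.98548786] 1.072185847266687
scene 0 15 30 91.29223860416148
scene 19 24 33 65.77090806851484
scene 26 31 36 56.997985346829644
scene [506.3850556   -3.97246206] 0.9326569895605654
```

View pics/v10.png

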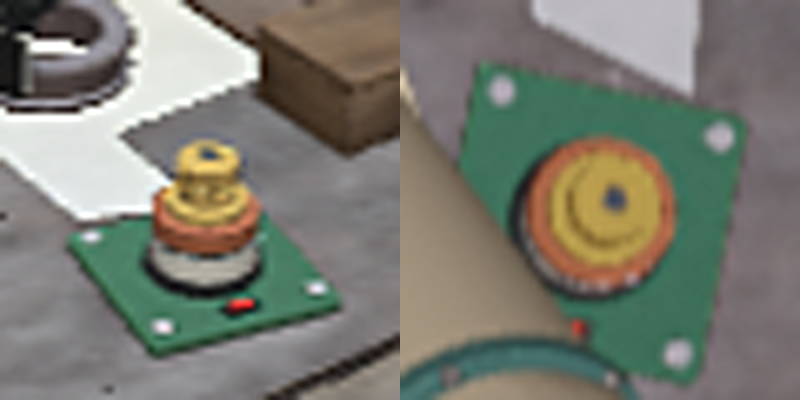

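The cap sits centred and flat on the stone: its foot top reads 65.7 (66 expected) and the stone top 57.2 (58 expected). The pictures show the stack upright at crop (207,215) in scene and (600,215) in top. The robot is clear, so I'm handing in.

```bash
python3 -c "
from cell import ctrl
print(ctrl.finish_job())"
```

```text
the job is handed in; nothing more can be done
None
```

The plate (balls in its windows), stone and cap were each placed flat, fully home and let go in that order, at about 19 N or less, and the job was handed in at about 28 s with the robot clear.

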